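# Fit-test two nylon sleeves on the bench's gauge pins and sort them by result

### The job

Two sleeves that look alike lie in wooden rests: lay each in the white V-trough of the gauge station and push it along onto the thick pin; if it goes on, leave it there fully home against the end plate. If it stops at the nose of the thick pin, push it back the other way onto the thin pin, fully home; try every sleeve on the thick pin before the thin one, and leave the things standing around where they are.

Things in the scene. Friction and masses are not known exactly. Their poses are not given: they have to be found in the camera images.
- sleeve_a: yellow nylon sleeve (plain tube), 60 mm outside diameter, 64 mm long. Looks from outside the same as sleeve_b; one of the two has a 46 mm bore, the other a 38 mm bore. Origin at its middle; own x along its axis (either end may lead). At the start it lies in a wooden rest, axis 45 mm above the bench.
- station: gauge station, fixed: blue base 100 x 392 mm, 12 mm thick, with a white V-trough along its own y; a sleeve lying in it has its axis at z = 70 mm, in line with both pins. Trough edges: 27 mm either side of the axis, 15 mm below it. End plates (blue at +y, grey at -y; 90 mm wide, 115 mm tall): inner faces (shoulders) at y = +180 and -180 mm. Origin: centre of the base's underside.
- thick_hoop (a point): middle of the crossbar of the thin yellow hoop over the thick pin (station y = +132 mm, z = 111 mm); crossbar 8 mm along y, z 108 to 114 mm, posts 42 mm either side of the axis. A sleeve passes under it with 8 mm to spare, a gripper does not.
- thin_hoop (a point): the same hoop over the thin pin, at station y = -132 mm
- thick_pin: dark steel gauge pin, 42 mm diameter, level, on the trough's axis, fixed to the shoulder at station y = +180 mm and pointing to the middle; its nose is at y = +75 mm (105 mm long, so 41 mm stay bare in front of a sleeve that is home). Origin on its axis at the shoulder.
- thin_pin: dark steel gauge pin, 34 mm diameter, the same at the other end: shoulder at station y = -180 mm, nose at y = -75 mm. Origin on its axis at the shoulder.
- load_point (a point): middle of the trough at the height of a lying sleeve's axis: where a sleeve's origin lies when it is laid between the two noses (150 mm apart). Axes as the station's.
- thick_home (a point): where a sleeve's origin lies when it is fully home on the thick pin (station y = +148 mm)
- thin_home (a point): where a sleeve's origin lies when it is fully home on the thin pin (station y = -148 mm)
- sleeve_b: yellow nylon sleeve, see sleeve_a: same size, same axes.
- rest_a: wooden V-rest fixed on the bench, 50 x 70 mm, 32 mm tall, on which sleeve_a lies at the start, its axis along the rest's x. Origin at the centre of the underside.
- rest_b: wooden V-rest fixed on the bench, 50 x 70 mm, 32 mm tall, on which sleeve_b lies at the start, its axis along the rest's x. Origin at the centre of the underside.
- spray_green: bystander: spray bottle, green, 80 mm across, 215 mm tall; origin at its underside
- spray_white: bystander: spray bottle, white, 80 mm across, 215 mm tall; origin at its underside
- tumbler: bystander: black drinking tumbler, 74 mm across, 180 mm tall; origin at its underside
- aerosol: bystander: aerosol can with red label, 64 mm across, 170 mm tall; origin at its underside
- tape_roll: bystander: roll of yellow tape lying flat, 100 mm across, 45 mm tall; origin at its underside
- wrench: bystander: steel wrench lying flat, about 180 mm long; origin at its underside
- screwdriver: bystander: screwdriver lying flat, about 200 mm long; origin at its underside
Not all that is in view belongs to the job. Leave any black or turquoise look-alike of the sleeve_b alone.

How it is judged (in metres and radians):
On the way, in this order (a step that is already met when the one before it is completed fails the run):
1. the sleeve with the small bore, lying in the trough, is pushed against the nose of the thick pin (contact force between sleeve_a and thick_pin above 0.5 N and y of sleeve_a in the frame of load_point between 0.035 and 0.05 m and angle between the x axis of sleeve_a and the y axis of station, either way round below 0.15 rad), for 0.05 s.
2. the same sleeve is then home on the thin pin (distance between sleeve_a and thin_home below 0.006 m and angle between the x axis of sleeve_a and the y axis of station, either way round below 0.1 rad), for 0.1 s.
At the end, for the whole second after the job is handed in: The sleeve with the large bore is home on the thick pin and the one with the small bore home on the thin pin: each within 6 mm of its home point, in line with the trough within 0.1 rad, and at rest (all of step 2 and distance between sleeve_b and thick_home below 0.006 m and angle between the x axis of sleeve_b and the y axis of station, either way round below 0.1 rad and linear speed of each of sleeve_a, sleeve_b below 0.02 m/s); the robot touches nothing.
It fails at once if the sleeve that fits the thick pin is pushed onto the thin pin (y of sleeve_b in the frame of load_point below -0.06 m and distance between sleeve_b and thin_home below 0.075 m and angle between the x axis of sleeve_b and the y axis of station, either way round below 0.15 rad and contact force between sleeve_b and station above 0.1 N).
It fails at once if a thing standing or lying around is moved by more than 30 mm or tipped over (distance of any of spray_green, spray_white, tumbler, aerosol, tape_roll, wrench, screwdriver from where it was at the start of the episode above 0.03 m or angle between any of spray_green, spray_white, tumbler, aerosol's own z axis and vertical above 0.5 rad).
It also fails if it takes over 69 s, if anything falls off the work surface, if the arm or the gripper's body presses on something with over 40 N, if the wrist force passes 120 N, or if a joint passes its speed limit or range.

### The arm

A 7-joint arm with a two-finger parallel gripper is mounted at the origin on the work surface. World frame = base frame: x ahead of the robot, y to its left, z up, the work surface at z = 0. Lengths are in mm, angles in rad, forces in N, time in s.
With the tool pointing down it reaches from about 400 to 875 mm from the base axis. Payload 4.4 kg.
Tool frame: the origin (TCP) lies at the very end of the fingers, on their centre line; the grasp point (between the pads) lies 19 mm behind it; z points along the fingers, y is the line along which they close (so a half turn about z gives the same grasp; the last joint's range is limited). The gripper opens to 85 mm and grips with 20 to 120 N. Pads are 22 mm wide; open, the fingers measure 114 mm over their backs; the gripper's body (76 mm by 85 mm) begins 54 mm behind the grasp point. The pads swing forward as they close: fully open they stand 13 mm farther back than shut.
Start: joints at [1.204, 0.628, 0.038, 1.517, -0.027, 0.996, -0.02], TCP at [192.613, -620.821, 231.313] pointing down, gripper open.
Joint ranges: [-3.06, 3.06], [-0.37, 2.12], [-1.25, 1.32], [0.18, 2.47], [-1.1, 4.24], [0.23, 1.98], [-2.94, 2.94]. Speed limits (rad/s): [2.57, 2.57, 3.14, 3.14, 3.14, 3.14, 3.14].

### API

Orientations are given as [roll, pitch, yaw] about the fixed x, y, z axes, in that order (R = Rz(yaw) Ry(pitch) Rx(roll)).
In Python, from cell import status, get_image, ctrl, models gives the robot as it stands.
- The arm moves only by the shell command python3 -m handwheel 'ROWS' [OPENING]. ROWS is JSON, a list of rows, each an object with "delta_pos": the shift along the world's x, y, z in cm, a list of three; "yaw": the turn about the world's z in rad. A call has 1 to 10 rows; each row shifts and turns the commanded pose from where the row before left it; what a row does not reach is not made up. A row lasts 1/12 s, in which the tool goes at most 41.7 mm and 7.16 degrees, less where a joint would pass 70% of its speed; a pose out of reach is approached as far as the arm can. A call is refused whole if a number of a shift passes 4.17 or a number of a turn 0.125, either way. A call with a gripper value outside its range is refused whole. OPENING is the opening, from -1 (shut) to 1 (fully open), set as the call begins (- or left out, the last holds). The fingers move at their own pace and stop on an object; the grip force is fixed at half the most. Time passes only in rows, so rows that do not move let the fingers close. It gives the time, the measured TCP pose, the force, the opening and the grip force at its end, in the units of the state.
- status.read_state(): the state, without advancing time (a new reading comes with each control period).
- get_image(name): name is "side" or "top"; returns a dict with "color" (420x560x3 uint8, red, green, blue), "z_map" (420x560 float32, mm along the optical axis (not along the pixel's ray), 0 where there is no reading), "fx", "fy", "cx", "cy" (pixels), "position" and "rotation" of the camera in the world. Camera axes: x right, y up, looking along -z (the intrinsics and any distortion apply to the point x, -y, -z); pixel columns grow to the right and rows downward; lengths in mm; the calibration is good to about 2 mm. A picture is of the moment at which its call begins.
- ctrl.finish_job(): hands the job in; it is judged then, once.
Trained networks look in a picture, given as the dict that the camera call returned (one of the last four; its "shot" number tells which), for a name from the list of things; names that differ only in an ending like _2 or _b are one class to them, and where a whole thing is asked for, a point or a joint stands for the part that bears it (a point fixed in the world has none). Each returns a list of dicts, best first, with "score" (0 to 1); they miss things now and then, are a little off and sometimes report something else, mostly with a low value. They report only what shows in the picture. A call takes as long as a camera call. They do not tell look-alikes from the thing itself.
- models.boxes_of(picture, name): "rect" ([left, top, right, bottom] in pixels, round what is visible of it).
The state is a dict: "clock": time; "qpos": joint angles; "qd": joint speeds; "tau": joint torques, N m; "eef_pos": TCP position; "tool_rot": TCP orientation; "force": force on the tool from outside, world axes, zero at the start; "torque": the same for the moment, N m; "width": finger opening in mm; "gripper_force": force on a finger pad.
Only numpy, scipy, OpenCV 4.12 (cv2) and the standard library are available. Lean on these libraries where they do the work, as an engineer would, in place of code of your own. Each camera call takes 0.05 s, during which the arm holds its last target. There are 200 camera calls.

## Working session

There is one attempt and no reset: what is moved stays moved. The work goes in short steps, Python scripts to look and compute and a shell command to move; the robot and the scene stay as the last step left them, time stands still between calls to the robot, and variables do not carry over. Pictures are saved under pics/ and viewed, at most 10 in all, crops included, and the job is handed in when it is done.

```bash
mkdir -p pics; cat > h.py <<'E'
import numpy as np, cv2
from cell import status, get_image, ctrl, models
def pts(p):
    z=p["z_map"]; v,u=np.mgrid[:z.shape[0],:z.shape[1]]
    c=np.stack([(u-p["cx"])/p["fx"]*z,-(v-p["cy"])/p["fy"]*z,-z],-1)
    w=c@np.array(p["rotation"]).T+np.array(p["position"])
    w[z==0]=np.nan
    return w
E
python3 - <<'E'
from h import *
for n in("top","side"):
    p=get_image(n); cv2.imwrite(f"pics/{n}0.png",p["color"][:,:,::-1])
    print(n,p["position"],p["rotation"],[k for k in p])
    w=pts(p); np.save(n+"0.npy",w)
    for t in ("sleeve_a","station","rest_a","thick_pin","thin_pin"):
        for b in models.boxes_of(p,t):
            r=b["rect"]; u,v=int((r[0]+r[2])/2),int((r[1]+r[3])/2)
            print(t,round(b["score"],2),np.round(r),np.round(w[min(v,419),min(u,559)]))
s=status.read_state();print(s)
E
```

```text
top [ 402.07152365  -26.06601406 1281.9793532 ] [ 0.11582529  0.00617806 -1.56661565] ['color', 'z_map', 'fx', 'fy', 'cx', 'cy', 'position', 'rotation', 'shot']Traceback (most recent call last):
  File "<stdin>", line 5, in <module>
  File "h.py", line 6, in pts
    w=c@np.array(p["rotation"]).T+np.array(p["position"])
      ~~~~~~~~~~~~~~~~~~~~~~~~~~~^~~~~~~~~~~~~~~~~~~~~~~~
ValueError: operands could not be broadcast together with shapes (420,560) (3,)
```

```bash
sed -i 's/np.array(p\["rotation"\]).T/Rotation.from_euler("xyz",p["rotation"]).as_matrix().T/; 1a from scipy.spatial.transform import Rotation' h.py
python3 - <<'E'
from h import *
for n in("top","side"):
    p=get_image(n); cv2.imwrite(f"pics/{n}0.png",p["color"][:,:,::-1])
    print(n,p["position"],p["rotation"])
    w=pts(p); np.save(n+"0.npy",w)
    for t in ("sleeve_a","station","rest_a","thick_pin","thin_pin"):
        for b in models.boxes_of(p,t):
            r=b["rect"]; u,v=int((r[0]+r[2])/2),int((r[1]+r[3])/2)
            print(t,round(b["score"],2),np.round(r),np.round(w[min(v,419),min(u,559)]))
s=status.read_state();print(s)
E
```

```text
top [ 402.07152365  -26.06601406 1281.9793532 ] [ 0.11582529  0.00617806 -1.56661565]
sleeve_a 0.97 [170. 245. 195. 269.] [394. 278.  60.]
sleeve_a 0.91 [346. 233. 375. 260.] [ 429. -258.   72.]
sleeve_a 0.75 [213. 236. 237. 261.] [421. 147.  71.]
sleeve_a 0.59 [181. 287. 210. 314.] [266. 236.  58.]
sleeve_a 0.59 [229. 169. 360. 210.] [606. -61.  42.]
station 0.82 [226. 170. 361. 211.] [604. -58.  37.]
station 0.54 [342. 109. 374. 153.] [ 760. -241.  147.]
rest_a 0.59 [230. 239. 238. 250.] [434. 123.  46.]
rest_a 0.43 [346. 238. 352. 251.] [ 436. -236.    6.]
thick_pin 0.66 [234. 184. 265. 198.] [592.  76.  87.]
side [110.08630472 486.64051584 820.05297811] [ 0.720151    0.01840838 -2.47646051]
sleeve_a 0.92 [260. 271. 291. 304.] [411. 166.  73.]
sleeve_a 0.91 [354. 168. 389. 194.] [ 413. -238.   71.]
sleeve_a 0.8 [295. 346. 332. 391.] [250. 251.  60.]
sleeve_a 0.56 [225. 322. 266. 368.] [382. 296.  58.]
station 0.59 [203. 136. 323. 266.] [621. -38.  33.]
rest_a 0.57 [354. 184. 371. 205.] [ 427. -229.   19.]
rest_a 0.57 [202. 134. 325. 265.] [619. -36.  40.]
rest_a 0.55 [262. 301. 288. 313.] [402. 181.  18.]
thick_pin 0.96 [225. 205. 260. 235.] [585.  78.  86.]
thin_pin 0.9 [281. 150. 311. 178.] [ 605. -158.   85.]
{'clock': 0.65, 'qpos': array([ 1.20420255,  0.62835873,  0.03848587,  1.5174103 , -0.0269921 ,
        0.99631239, -0.02001929]), 'qd': array([-0.0002536 , -0.0010501 , -0.00066326, -0.00038322,  0.0008454 ,
       -0.00034169,  0.00040902]), 'tau': array([-1.39756525e-03, -5.63061297e+01,  1.22511428e+00, -1.93729448e+01,
        1.10425052e-02,  1.62329001e-03,  9.32206312e-09]), 'eef_pos': array([ 192.61483913, -620.8137002 ,  231.33662849]), 'tool_rot': array([ 3.14156437e+00, -4.03001062e-05,  3.00764974e-01]), 'force': array([ 0.1358236 , -0.81728188, -0.28469172]), 'torque': array([-0.00415663,  0.06787805, -0.0296629 ]), 'gripper_force': 0.0, 'width': 85.2484596692275}
```

View pics/top0.png

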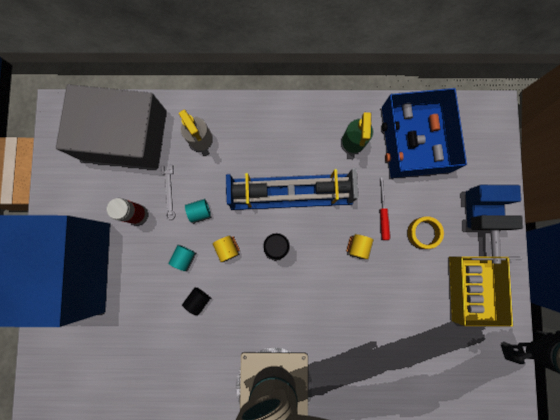

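View pics/side0.png

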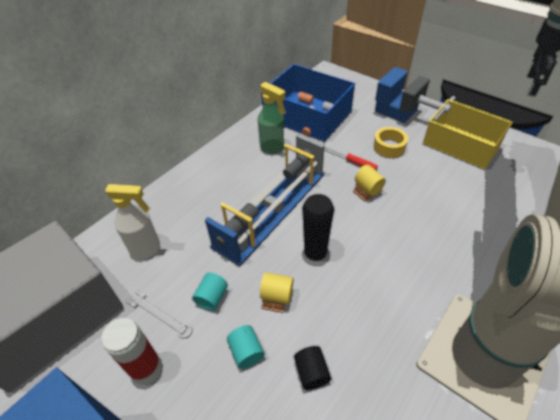

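```bash
cat > fit.py <<'E'
from h import *
from scipy.optimize import least_squares
def cyl(P,R,zax,c0,yaw0):
    """axis line fit with known radius; returns lateral-fit centre, yaw, extents along"""
    def f(q):
        d=np.array([np.cos(q[1]),np.sin(q[1])]); n=np.array([-d[1],d[0]])
        l=(P[:,:2]-c0)@n-q[0]
        return np.hypot(l,P[:,2]-q[2])-R
    s=least_squares(f,[0,yaw0,zax],loss="soft_l1",f_scale=2)
    q=s.x; d=np.array([np.cos(q[1]),np.sin(q[1])]); n=np.array([-d[1],d[0]])
    ok=abs(f(q))<4
    t=(P[ok,:2]-c0)@d
    lo,hi=np.percentile(t,[1,99])
    return c0+n*q[0]+d*(lo+hi)/2,q[1],q[2],hi-lo,ok.sum()
E
python3 - <<'E'
from fit import *
for n in("top","side"):
    w=np.load(n+"0.npy"); im=cv2.imread(f"pics/{n}0.png"); hsv=cv2.cvtColor(im,cv2.COLOR_BGR2HSV)
    yel=(hsv[...,0]>18)&(hsv[...,0]<35)&(hsv[...,1]>130)
    blue=(hsv[...,0]>100)&(hsv[...,0]<125)&(hsv[...,1]>120)
    for c in ([421,147],[429,-258]):
        c=np.array(c,float); m=yel&(np.hypot(w[...,0]-c[0],w[...,1]-c[1])<60)&(w[...,2]>35)
        P=w[m]; best=min((cyl(P,30,45,P[:,:2].mean(0),y) for y in np.arange(0,3.1,.3)),key=lambda r:-r[4])
        print(n,"sleeve",[np.round(x,3) for x in best],len(P),"ztop",np.percentile(P[:,2],97))
    reg=(w[...,0]>520)&(w[...,0]<690)&(w[...,1]>-290)&(w[...,1]<170)
    m=reg&blue&(w[...,2]<20)&(w[...,2]>4)
    print("base",m.sum(),cv2.minAreaRect(w[m][:,:2].astype(np.float32)))
    for lab,yr in(("+y",(60,150)),("-y",(-260,-150))):
        m=reg&(w[...,2]>105)&(w[...,1]>yr[0])&(w[...,1]<yr[1])
        h=m&yel; print(lab,"hoop",np.round(w[h].mean(0),1),h.sum(), cv2.minAreaRect(w[h][:,:2].astype(np.float32)))
        k=m&~yel; print("  plate top",np.round(np.median(w[k],0),1),k.sum(),cv2.minAreaRect(w[k][:,:2].astype(np.float32)))
        k=reg&(hsv[...,1]<90)&(hsv[...,2]<110)&(w[...,2]>80)&(w[...,2]<98)&(w[...,1]>yr[0]-40)&(w[...,1]<yr[1]+40)
        k&=abs(w[...,0]-600)<25
        if k.sum()>20: print("  pin",[np.round(x,3) for x in cyl(w[k],21 if lab=="+y" else 17,70,w[k][:,:2].mean(0),1.6)])
im=cv2.imread("pics/top0.png")
cv2.imwrite("pics/crop.png",cv2.resize(im[160:330,160:400],None,fx=3.3,fy=3.3,interpolation=2))
E
```

```text
top sleeve [array([420.329, 150.025]), np.float64(0.443), np.float64(43.515), np.float64(61.168), np.int64(386)] 400 ztop 76.34377300186446
top sleeve [array([ 428.301, -266.315]), np.float64(-0.277), np.float64(43.886), np.float64(60.261), np.int64(381)] 399 ztop 76.13450919978565
base 1286 ((603.3267211914062, -51.10075378417969), (98.90264129638672, 385.98614501953125), 2.8824827671051025)
+y hoop [597.8  79.7 112.9] 85 ((598.3333740234375, 79.7847671508789), (86.99005889892578, 8.18123722076416), 2.6128618717193604)
  plate top [597.1 133.9 113.4] 154 ((597.1211547851562, 109.3274154663086), (89.2911148071289, 65.4830093383789), 1.4969180822372437)
  pin [array([598.962,  75.797]), np.float64(1.619), np.float64(69.09), np.float64(102.785), np.int64(323)]
-y hoop [ 608.2 -183.4  112.7] 82 ((611.2125244140625, -183.22354125976562), (87.38800048828125, 7.976933479309082), 4.17276668548584)
  plate top [ 615.3 -237.5  113.8] 162 ((612.30517578125, -212.955810546875), (89.0941390991211, 66.2767333984375), 3.0027172565460205)
  pin [array([ 610.662, -180.496]), np.float64(1.58), np.flo
[... 509 characters left out ...]
35547), (83.73818969726562, 9.874495506286621), 2.53963303565979)
  plate top [596.4 139.7 114.2] 311 ((595.7509155273438, 113.56846618652344), (91.63643646240234, 67.53109741210938), 2.6082077026367188)
  pin [array([597.526,  75.722]), np.float64(1.584), np.float64(69.594), np.float64(93.218), np.int64(275)]
-y hoop [ 601.1 -178.8  112.8] 82 ((608.6932373046875, -179.13722229003906), (87.03655242919922, 10.436782836914062), 2.992539644241333)
  plate top [ 615.1 -229.3  112.9] 214 ((611.0099487304688, -207.59762573242188), (92.92826080322266, 66.75126647949219), 2.970615863800049)
  pin [array([ 606.92 , -176.403]), np.float64(1.501), np.float64(70.787), np.float64(108.554), np.int64(182)]
```

View pics/crop.png

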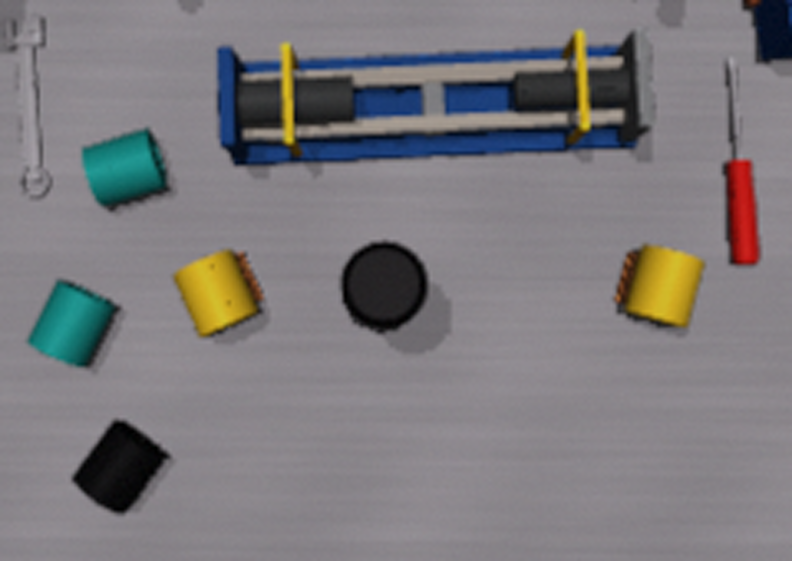

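Yellow candidates: (226,248) and (361,246) in the top picture. Both are yellow and lie in wooden rests, so these are the two sleeves. The turquoise tubes at (197,211) and (181,258) and the black one at (196,301) are look-alikes, and the crop confirms it. The tumbler is at (276,247). The station runs from (228,190), the blue +y end, to (352,187), the grey end. I'll start with the right sleeve.

```bash
python3 -m handwheel '[{"delta_pos":[2,3,0],"yaw":-0.058},{"delta_pos":[2,3,0],"yaw":-0.058},{"delta_pos":[2,3,0],"yaw":-0.058},{"delta_pos":[2,3,0],"yaw":-0.058},{"delta_pos":[2,3,0],"yaw":-0.058},{"delta_pos":[2,3,0],"yaw":-0.058},{"delta_pos":[2,3,0],"yaw":-0.058},{"delta_pos":[2,3,0],"yaw":-0.058},{"delta_pos":[2,3,0],"yaw":-0.058},{"delta_pos":[2,3,0],"yaw":-0.058}]'
python3 -m handwheel '[{"delta_pos":[1.75,2.85,-2],"yaw":0},{"delta_pos":[1.75,2.85,-2],"yaw":0},{"delta_pos":[0,0,-3],"yaw":0},{"delta_pos":[0,0,-3],"yaw":0},{"delta_pos":[0,0,0],"yaw":0},{"delta_pos":[0,0,0],"yaw":0}]'
python3 - <<'E'
from h import *
p=get_image("side"); cv2.imwrite("pics/s1.png",cv2.resize(p["color"][90:250,270:480,::-1],None,fx=3.5,fy=3.5)); np.save("s1.npy",pts(p))
E
```

```text
clock: 1.48
eef_pos: [393.5, -319.3, 231.6]
tool_rot: [3.141, -0.001, -0.282]
force: [0.7, -0.7, 0.5]
width: 85.8
gripper_force: 0.0
clock: 1.98
eef_pos: [426.8, -263.5, 130.7]
tool_rot: [-3.141, 0.003, -0.279]
force: [0.1, 0.2, -0.4]
width: 85.3
gripper_force: 0.0
```

View pics/s1.png

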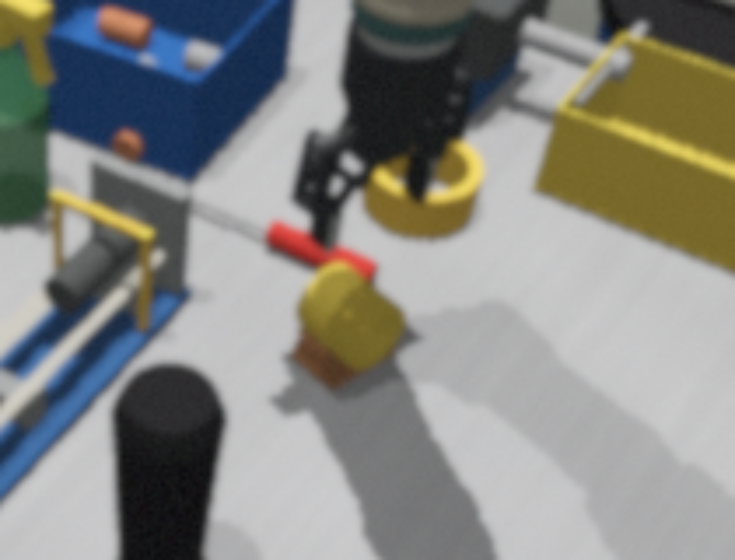

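The gripper hangs over the right sleeve. Its fingertips are at crop (320,238) and (420,195), with the sleeve at (350,310). Next I'll measure the tip height.

```bash
python3 - <<'E'
import numpy as np
w=np.load("s1.npy")
m=(w[...,2]>95)&(w[...,2]<190)&(np.hypot(w[...,0]-427,w[...,1]+264)<85)
P=w[m]; print(len(P))
d=np.array([np.cos(-.28+np.pi/2),np.sin(-.28+np.pi/2)])
l=(P[:,:2]-[426.8,-263.5])@d; a=(P[:,:2]-[426.8,-263.5])@[np.cos(-.28),np.sin(-.28)]
for z in range(100,190,6):
    k=(P[:,2]>=z)&(P[:,2]<z+6)
    for s in(k&(l>0),k&(l<0)):
        if s.sum(): print(z,s.sum(),"lat",np.percentile(l[s],[5,95]).round(),"ax",np.percentile(a[s],[5,95]).round())
E
```

```text
224
142 4 lat [50. 52.] ax [-11.  -5.]
142 10 lat [-44. -40.] ax [-10.  10.]
148 11 lat [46. 57.] ax [-11.  -2.]
148 16 lat [-44. -38.] ax [-12.   6.]
154 16 lat [47. 59.] ax [-10.   5.]
154 17 lat [-50. -39.] ax [-10.   8.]
160 17 lat [45. 58.] ax [-11.   2.]
160 16 lat [-45. -39.] ax [-11.  10.]
166 19 lat [48. 59.] ax [-11.   5.]
166 16 lat [-48. -39.] ax [-10.   8.]
172 9 lat [50. 58.] ax [-11.   2.]
172 18 lat [-51. -40.] ax [-10.   9.]
178 12 lat [46. 59.] ax [-13.  -5.]
178 20 lat [-44. -39.] ax [-11.   9.]
184 9 lat [43. 59.] ax [-14.  -8.]
184 14 lat [-61. -40.] ax [-13.   7.]
```

Open tips sit about 12.5 mm behind the TCP, so the TCP marks the shut tip. I'll descend to z = 31 and close.

```bash
python3 -m handwheel '[{"delta_pos":[0,0,-3],"yaw":0},{"delta_pos":[0,0,-3],"yaw":0},{"delta_pos":[0,0,-2],"yaw":0},{"delta_pos":[0,0,-1.5],"yaw":0},{"delta_pos":[0,0,-0.5],"yaw":0},{"delta_pos":[0,0,0],"yaw":0}]'
python3 -m handwheel '[{"delta_pos":[0,0,0],"yaw":0},{"delta_pos":[0,0,0],"yaw":0},{"delta_pos":[0,0,0],"yaw":0},{"delta_pos":[0,0,0],"yaw":0},{"delta_pos":[0,0,0],"yaw":0},{"delta_pos":[0,0,0],"yaw":0},{"delta_pos":[0,0,0],"yaw":0},{"delta_pos":[0,0,0],"yaw":0}]' -1
```

```text
clock: 2.53
eef_pos: [428.0, -264.7, 31.9]
tool_rot: [3.141, -0.001, -0.28]
force: [-0.2, -0.1, 0.8]
width: 85.3
gripper_force: 0.0
clock: 3.2
eef_pos: [428.6, -265.4, 33.7]
tool_rot: [3.14, -0.004, -0.28]
force: [-1.6, 0.2, 10.9]
width: 58.8
gripper_force: 61.8
```

```bash
python3 -m handwheel '[{"delta_pos":[0,0,1],"yaw":0},{"delta_pos":[0,0,2],"yaw":0},{"delta_pos":[0,0,3],"yaw":0},{"delta_pos":[0,0,3],"yaw":0},{"delta_pos":[0,0,3],"yaw":0.1},{"delta_pos":[0,0,3],"yaw":0.1},{"delta_pos":[0,0,1],"yaw":0.1},{"delta_pos":[0,0,0],"yaw":0.1},{"delta_pos":[0,0,0],"yaw":0.1}]'
python3 -m handwheel '[{"delta_pos":[1.7,2.1,0],"yaw":0.1},{"delta_pos":[1.7,2.1,0],"yaw":0.1},{"delta_pos":[1.7,2.1,0],"yaw":0.1},{"delta_pos":[1.7,2.1,0],"yaw":0.1},{"delta_pos":[1.7,2.1,0],"yaw":0.1},{"delta_pos":[1.7,2.1,0],"yaw":0.1},{"delta_pos":[1.7,2.1,0],"yaw":0.1},{"delta_pos":[1.7,2.1,0],"yaw":0.1},{"delta_pos":[1.7,2.1,0],"yaw":0.1},{"delta_pos":[1.7,2.1,0],"yaw":0.1}]'
python3 -m handwheel '[{"delta_pos":[0,0,0],"yaw":0.1},{"delta_pos":[0,0,0],"yaw":0.1},{"delta_pos":[0,0,0],"yaw":0.1},{"delta_pos":[0,0,0],"yaw":0.1},{"delta_pos":[0,0,0],"yaw":0},{"delta_pos":[0,0,0],"yaw":0}]'
```

```text
clock: 3.95
eef_pos: [428.1, -264.0, 193.8]
tool_rot: [3.139, -0.003, 0.226]
force: [-0.6, 0.4, -2.4]
width: 58.6
gripper_force: 65.3
clock: 4.78
eef_pos: [598.0, -52.9, 192.6]
tool_rot: [3.141, 0.001, 1.226]
force: [0.6, -0.3, -1.8]
width: 58.3
gripper_force: 65.3
clock: 5.28
eef_pos: [597.4, -54.2, 192.1]
tool_rot: [3.141, 0.001, 1.618]
force: [0.4, 1.2, -0.7]
width: 58.7
gripper_force: 65.3
```

```bash
cat > look.py <<'E'
from fit import *
import sys
for n in("top","side"):
    p=get_image(n); w=pts(p); cv2.imwrite(f"pics/{sys.argv[1]}_{n}.png",p["color"][:,:,::-1])
    hsv=cv2.cvtColor(p["color"],cv2.COLOR_RGB2HSV)
    yel=(hsv[...,0]>18)&(hsv[...,0]<35)&(hsv[...,1]>130)
    zmax=float(sys.argv[2]); o=np.array([604.8,-51.7]) if n=="top" else np.array([601.2,-47.8])
    q=w[...,:2]-o; d=np.array([-.049,.9988]); y=q@d; x=q@[d[1],-d[0]]
    m=yel&(abs(x)<36)&(abs(y)<185)&(w[...,2]>40)&(w[...,2]<zmax)&~((abs(abs(y)-132)<9)&(w[...,2]>101))
    lab,k=cv2.connectedComponents(m.astype(np.uint8))
    for i in range(1,lab):
        P=w[k==i]
        if len(P)<60: continue
        r=cyl(P,30,np.median(P[:,2])-15,P[:,:2].mean(0),1.62)
        c=r[0]-o; print(n,len(P),"stn x %.1f y %.1f"%(c@[d[1],-d[0]],c@d),"yaw %.3f z %.1f len %.1f"%r[1:4],"raw y range",np.percentile(y[k==i],[1,99]).round(1))
E
python3 look.py carry 260
```

```text
side 511 stn x -4.8 y 5.4 yaw 1.584 z 203.8 len 46.8 raw y range [-17.4  28.9]
```

```bash
python3 -m handwheel '[{"delta_pos":[0.55,0.4,-2],"yaw":0},{"delta_pos":[0,0,-3],"yaw":0},{"delta_pos":[0,0,-3],"yaw":0},{"delta_pos":[0,0,-2.5],"yaw":0},{"delta_pos":[0,0,-1.5],"yaw":0},{"delta_pos":[0,0,0],"yaw":0},{"delta_pos":[0,0,0],"yaw":0}]'
python3 -m handwheel '[{"delta_pos":[0,0,-0.5],"yaw":0},{"delta_pos":[0,0,-0.2],"yaw":0},{"delta_pos":[0,0,-0.2],"yaw":0},{"delta_pos":[0,0,0],"yaw":0}]'
```

```text
clock: 5.97
eef_pos: [602.8, -49.7, 71.0]
tool_rot: [-3.14, 0.0, 1.62]
force: [0.6, 0.7, -1.5]
width: 58.8
gripper_force: 65.3
clock: 6.3
eef_pos: [603.4, -49.9, 62.8]
tool_rot: [3.141, 0.0, 1.62]
force: [-0.8, 0.1, -1.5]
width: 58.6
gripper_force: 65.3
```

```bash
python3 -m handwheel '[{"delta_pos":[0,0,-0.2],"yaw":0},{"delta_pos":[0,0,-0.2],"yaw":0},{"delta_pos":[0,0,0],"yaw":0},{"delta_pos":[0,0,0],"yaw":0}]'
```

```text
clock: 6.63
eef_pos: [603.6, -49.8, 58.9]
tool_rot: [3.14, 0.0, 1.62]
force: [-0.9, -1.0, 3.6]
width: 58.6
gripper_force: 65.8
```

```bash
python3 -m handwheel '[{"delta_pos":[0,0,0],"yaw":0},{"delta_pos":[0,0,0],"yaw":0},{"delta_pos":[0,0,0],"yaw":0},{"delta_pos":[0,0,0.5],"yaw":0},{"delta_pos":[0,0,2.5],"yaw":0},{"delta_pos":[0,0,3],"yaw":0},{"delta_pos":[0,0,0],"yaw":0}]' 1
python3 -m handwheel '[{"delta_pos":[0.08,-1.8,0],"yaw":0},{"delta_pos":[0.08,-1.8,0],"yaw":0},{"delta_pos":[0.08,-1.6,0],"yaw":0},{"delta_pos":[0,0,0],"yaw":0},{"delta_pos":[0,0,0],"yaw":0}]' 0.18
python3 look.py laid 110
```

```text
clock: 7.22
eef_pos: [606.7, -49.5, 123.5]
tool_rot: [3.133, 0.0, 1.621]
force: [0.6, 0.7, 0.5]
width: 85.6
gripper_force: 0.0
clock: 7.63
eef_pos: [605.4, -102.7, 118.3]
tool_rot: [-3.142, 0.0, 1.619]
force: [-0.4, 0.5, -0.3]
width: 50.2
gripper_force: 0.0
top 396 stn x 0.3 y 0.4 yaw 1.626 z 69.1 len 62.4 raw y range [-31.   31.6]
side 561 stn x 2.7 y 2.0 yaw 1.645 z 70.6 len 61.0 raw y range [-28.8  32.8]
```

```bash
python3 -m handwheel '[{"delta_pos":[0,0,-2],"yaw":0},{"delta_pos":[0,0,-2],"yaw":0},{"delta_pos":[0,0,-1.2],"yaw":0},{"delta_pos":[0,0,-0.5],"yaw":0},{"delta_pos":[0,0,0],"yaw":0},{"delta_pos":[0,0,0],"yaw":0}]'
python3 -m handwheel '[{"delta_pos":[-0.05,1,0],"yaw":0},{"delta_pos":[-0.05,1,0],"yaw":0},{"delta_pos":[-0.05,1,0],"yaw":0},{"delta_pos":[-0.05,1,0],"yaw":0},{"delta_pos":[0,0,0],"yaw":0},{"delta_pos":[0,0,0],"yaw":0}]'
```

```text
clock: 8.23
eef_pos: [605.8, -101.1, 61.6]
tool_rot: [3.141, -0.0, 1.622]
force: [-0.4, -0.9, -0.3]
width: 50.3
gripper_force: 0.0
clock: 8.73
eef_pos: [603.6, -60.0, 61.7]
tool_rot: [3.141, -0.001, 1.623]
force: [-1.2, 0.0, 0.2]
width: 50.4
gripper_force: 0.0
```

```bash
python3 -m handwheel '[{"delta_pos":[-0.02,0.4,0],"yaw":0},{"delta_pos":[-0.02,0.4,0],"yaw":0},{"delta_pos":[0,0,0],"yaw":0}]'
python3 -m handwheel '[{"delta_pos":[-0.01,0.2,0],"yaw":0},{"delta_pos":[-0.01,0.2,0],"yaw":0},{"delta_pos":[0,0,0],"yaw":0}]'
python3 -m handwheel '[{"delta_pos":[-0.01,0.2,0],"yaw":0},{"delta_pos":[-0.01,0.2,0],"yaw":0},{"delta_pos":[0,0,0],"yaw":0}]'
python3 look.py push1 110
```

```text
clock: 8.98
eef_pos: [602.9, -53.3, 61.3]
tool_rot: [-3.141, -0.0, 1.621]
force: [-0.1, 0.2, 0.5]
width: 50.6
gripper_force: 0.0
clock: 9.23
eef_pos: [602.8, -50.2, 61.2]
tool_rot: [-3.141, 0.001, 1.62]
force: [0.4, -1.5, -0.0]
width: 50.6
gripper_force: 0.9
clock: 9.48
eef_pos: [602.7, -50.2, 61.3]
tool_rot: [-3.141, 0.005, 1.618]
force: [0.2, -8.5, 0.6]
width: 50.6
gripper_force: 4.3
top 293 stn x 0.6 y 47.0 yaw 1.609 z 68.8 len 53.7 raw y range [20.5 77.2]
side 474 stn x 2.9 y 44.1 yaw 1.602 z 70.2 len 61.9 raw y range [13.3 75.4]
```

```bash
python3 -m handwheel '[{"delta_pos":[-0.01,0.2,0],"yaw":0},{"delta_pos":[0,0.1,0],"yaw":0},{"delta_pos":[0,0,0],"yaw":0},{"delta_pos":[0,0,0],"yaw":0}]'
```

```text
clock: 9.92
eef_pos: [602.7, -50.2, 61.4]
tool_rot: [-3.141, 0.008, 1.617]
force: [0.1, -12.5, 0.1]
width: 50.7
gripper_force: 6.6
```

It stopped at the nose and takes 12 N without moving, so this is the small-bore sleeve. I'll go round to its other end.

```bash
python3 -m handwheel '[{"delta_pos":[0.05,-1.5,0],"yaw":0},{"delta_pos":[0,0,2],"yaw":0},{"delta_pos":[0,0,3],"yaw":0},{"delta_pos":[0,0,1.5],"yaw":0},{"delta_pos":[0,0,0],"yaw":0}]'
python3 -m handwheel '[{"delta_pos":[-0.15,3,0],"yaw":0},{"delta_pos":[-0.15,3,0],"yaw":0},{"delta_pos":[-0.15,3,0],"yaw":0},{"delta_pos":[-0.1,1.5,0],"yaw":0},{"delta_pos":[0,0,0],"yaw":0},{"delta_pos":[0,0,0],"yaw":0}]'
```

```text
clock: 10.33
eef_pos: [605.8, -57.0, 129.9]
tool_rot: [3.134, -0.001, 1.621]
force: [0.4, 0.6, 0.6]
width: 49.8
gripper_force: 0.0
clock: 10.83
eef_pos: [597.0, 48.5, 125.6]
tool_rot: [-3.14, -0.0, 1.623]
force: [0.0, -0.1, -0.1]
width: 50.5
gripper_force: 0.0
```

```bash
python3 -m handwheel '[{"delta_pos":[0.12,-0.3,-2],"yaw":0},{"delta_pos":[0,0,-2],"yaw":0},{"delta_pos":[0,0,-1.5],"yaw":0},{"delta_pos":[0,0,-0.9],"yaw":0},{"delta_pos":[0,0,0],"yaw":0},{"delta_pos":[0,0,0],"yaw":0}]'
```

```text
clock: 11.33
eef_pos: [598.7, 43.1, 61.9]
tool_rot: [-3.141, 0.0, 1.619]
force: [0.5, -0.5, 0.7]
width: 50.5
gripper_force: 0.0
```

```bash
python3 -m handwheel '[{"delta_pos":[0.05,-1,0],"yaw":0},{"delta_pos":[0.05,-1,0],"yaw":0},{"delta_pos":[0.05,-1,0],"yaw":0},{"delta_pos":[0.05,-1,0],"yaw":0},{"delta_pos":[0.05,-1,0],"yaw":0},{"delta_pos":[0.05,-1,0],"yaw":0},{"delta_pos":[0.05,-1,0],"yaw":0},{"delta_pos":[0.05,-1,0],"yaw":0}]'
python3 -m handwheel '[{"delta_pos":[0.03,-0.5,0],"yaw":0},{"delta_pos":[0.02,-0.5,0],"yaw":0},{"delta_pos":[0.03,-0.5,0],"yaw":0},{"delta_pos":[0.02,-0.5,0],"yaw":0},{"delta_pos":[0.03,-0.5,0],"yaw":0}]'
```

```text
clock: 12.0
eef_pos: [603.0, -36.8, 62.5]
tool_rot: [3.141, -0.0, 1.621]
force: [1.3, 2.0, 0.7]
width: 50.5
gripper_force: 0.9
clock: 12.42
eef_pos: [603.8, -60.8, 62.2]
tool_rot: [-3.141, -0.0, 1.621]
force: [-0.1, 1.2, 0.5]
width: 50.0
gripper_force: 0.8
```

Past the thin nose with little force. I'll continue.

```bash
python3 -m handwheel '[{"delta_pos":[0.05,-1,0],"yaw":0},{"delta_pos":[0.05,-1,0],"yaw":0},{"delta_pos":[0.05,-1,0],"yaw":0},{"delta_pos":[0.05,-1,0],"yaw":0},{"delta_pos":[0.05,-1,0],"yaw":0},{"delta_pos":[0.05,-1,0],"yaw":0},{"delta_pos":[0.05,-1,0],"yaw":0},{"delta_pos":[0,0,0],"yaw":0}]'
python3 -m handwheel '[{"delta_pos":[0.02,-0.5,0],"yaw":0},{"delta_pos":[0.02,-0.5,0],"yaw":0},{"delta_pos":[0.02,-0.4,0],"yaw":0},{"delta_pos":[0,0,0],"yaw":0}]'
```

```text
clock: 13.08
eef_pos: [607.6, -134.8, 62.2]
tool_rot: [3.141, 0.002, 1.617]
force: [-0.1, 0.0, -0.8]
width: 50.3
gripper_force: 0.0
clock: 13.42
eef_pos: [608.4, -145.8, 62.3]
tool_rot: [3.141, 0.001, 1.62]
force: [-0.7, -0.4, 0.2]
width: 49.9
gripper_force: 0.0
```

```bash
python3 -m handwheel '[{"delta_pos":[0.02,-0.3,0],"yaw":0},{"delta_pos":[0.01,-0.3,0],"yaw":0},{"delta_pos":[0,0,0],"yaw":0}]'
python3 look.py thin1 110
python3 -m handwheel '[{"delta_pos":[0.02,-0.2,0],"yaw":0},{"delta_pos":[0.01,-0.2,0],"yaw":0},{"delta_pos":[0,0,0],"yaw":0}]'
```

```text
clock: 13.67
eef_pos: [608.7, -151.3, 62.4]
tool_rot: [3.141, 0.0, 1.621]
force: [-0.4, 0.8, 0.3]
width: 50.3
gripper_force: 0.2
clock: 14.02
eef_pos: [608.8, -155.0, 62.3]
tool_rot: [-3.142, -0.0, 1.621]
force: [0.2, 0.4, 0.4]
width: 50.5
gripper_force: 0.6
```

```bash
python3 -m handwheel '[{"delta_pos":[0.01,-0.2,0],"yaw":0},{"delta_pos":[0.01,-0.1,0],"yaw":0},{"delta_pos":[0,0,0],"yaw":0}]'
python3 -m handwheel '[{"delta_pos":[0.01,-0.2,0],"yaw":0},{"delta_pos":[0,0,0],"yaw":0},{"delta_pos":[0,0,0],"yaw":0}]'
```

```text
clock: 14.27
eef_pos: [608.8, -155.2, 62.3]
tool_rot: [-3.141, -0.003, 1.622]
force: [-1.7, 6.1, 2.2]
width: 50.0
gripper_force: 2.9
clock: 14.52
eef_pos: [608.8, -155.2, 62.3]
tool_rot: [-3.141, -0.006, 1.623]
force: [-1.6, 8.7, 1.6]
width: 50.5
gripper_force: 4.5
```

Stopped exactly where home was predicted (-155). I'll retreat, look, then head for the left sleeve.

```bash
python3 -m handwheel '[{"delta_pos":[-0.05,1,0],"yaw":0},{"delta_pos":[-0.05,1,0],"yaw":0},{"delta_pos":[-0.05,1,1],"yaw":0},{"delta_pos":[0,1,3],"yaw":0},{"delta_pos":[0,1,3],"yaw":0},{"delta_pos":[0,1,3],"yaw":0},{"delta_pos":[0,1,3],"yaw":-0.1},{"delta_pos":[0,2,2],"yaw":-0.1},{"delta_pos":[0,3,0],"yaw":-0.1}]' 1
python3 look.py thin2 110
python3 -m handwheel '[{"delta_pos":[-1.8,2.1,0],"yaw":-0.1},{"delta_pos":[-1.8,2.1,0],"yaw":-0.1},{"delta_pos":[-1.8,2.1,0],"yaw":-0.1},{"delta_pos":[-1.8,2.1,0],"yaw":-0.1},{"delta_pos":[-1.8,2.1,0],"yaw":-0.1},{"delta_pos":[-1.8,2.1,0],"yaw":-0.1},{"delta_pos":[-1.8,2.1,0],"yaw":-0.1},{"delta_pos":[-1.8,2.1,0],"yaw":-0.1},{"delta_pos":[-1.8,1,0],"yaw":-0.08},{"delta_pos":[-1.8,0,0],"yaw":0}]'
```

```text
clock: 15.27
eef_pos: [610.8, -42.1, 218.2]
tool_rot: [3.131, 0.0, 1.311]
force: [1.3, 0.1, 0.2]
width: 85.5
gripper_force: 0.0
top 90 stn x -0.6 y -124.9 yaw 5.040 z 68.0 len 21.1 raw y range [-131.8 -115.7]
top 255 stn x 0.2 y -158.9 yaw 1.623 z 68.9 len 39.7 raw y range [-178.8 -139.1]
side 144 stn x 2.4 y -165.9 yaw 1.696 z 70.1 len 30.8 raw y range [-182.3 -150.7]
side 207 stn x 3.1 y -131.1 yaw 1.544 z 69.4 len 32.5 raw y range [-145.1 -114.7]
clock: 16.2
eef_pos: [426.5, 141.2, 212.7]
tool_rot: [-3.141, -0.001, 0.443]
force: [-0.4, 0.2, -0.3]
width: 85.4
gripper_force: 0.0
```

View pics/thin2_side.png

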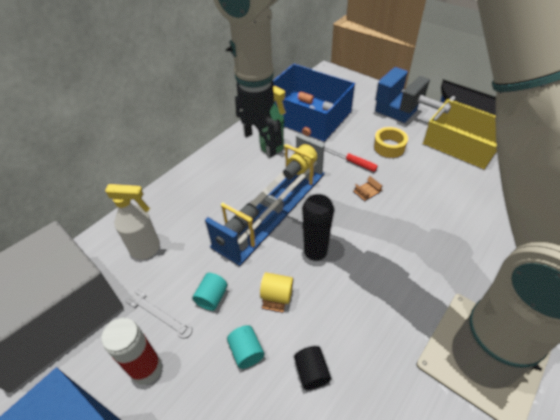

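The small sleeve is home on the thin pin at pixel (303,158), with its end at y ≈ -180. The rest at (369,188) is empty and the other yellow sleeve is at (277,290). I'll grasp that one.

```bash
python3 -m handwheel '[{"delta_pos":[-0.75,1.0,-2],"yaw":0},{"delta_pos":[0,0,-3],"yaw":0},{"delta_pos":[0,0,-3],"yaw":0},{"delta_pos":[0,0,-3],"yaw":0},{"delta_pos":[0,0,-3],"yaw":0},{"delta_pos":[0,0,-2],"yaw":0},{"delta_pos":[0,0,-1],"yaw":0},{"delta_pos":[0,0,0],"yaw":0},{"delta_pos":[0,0,0],"yaw":0}]'
```

```text
clock: 16.95
eef_pos: [420.2, 148.4, 42.5]
tool_rot: [-3.141, 0.001, 0.442]
force: [0.5, -0.1, 0.6]
width: 85.8
gripper_force: 0.0
```

```bash
python3 -m handwheel '[{"delta_pos":[-0.1,0.25,-0.6],"yaw":0},{"delta_pos":[0,0,-0.45],"yaw":0},{"delta_pos":[0,0,0],"yaw":0},{"delta_pos":[0,0,0],"yaw":0}]'
python3 -m handwheel '[{"delta_pos":[0,0,0],"yaw":0},{"delta_pos":[0,0,0],"yaw":0},{"delta_pos":[0,0,0],"yaw":0},{"delta_pos":[0,0,0],"yaw":0},{"delta_pos":[0,0,0],"yaw":0},{"delta_pos":[0,0,0],"yaw":0},{"delta_pos":[0,0,0],"yaw":0},{"delta_pos":[0,0,0],"yaw":0}]' -1
python3 -m handwheel '[{"delta_pos":[0,0,1],"yaw":0},{"delta_pos":[0,0,2],"yaw":0},{"delta_pos":[0,0,3],"yaw":0},{"delta_pos":[0,0,3],"yaw":0},{"delta_pos":[0,0,3],"yaw":0.1},{"delta_pos":[0,0,3],"yaw":0.1},{"delta_pos":[0,0,1],"yaw":0.1},{"delta_pos":[0,0,0],"yaw":0}]'
```

```text
clock: 17.28
eef_pos: [419.6, 149.6, 34.8]
tool_rot: [3.141, 0.001, 0.441]
force: [0.1, -0.5, -0.5]
width: 85.7
gripper_force: 0.0
clock: 17.95
eef_pos: [418.9, 151.6, 35.3]
tool_rot: [-3.14, -0.0, 0.443]
force: [-2.8, 2.8, 15.2]
width: 58.7
gripper_force: 60.9
clock: 18.62
eef_pos: [420.3, 150.2, 196.4]
tool_rot: [3.139, -0.002, 0.743]
force: [-0.5, -0.6, -2.1]
width: 58.4
gripper_force: 65.6
```

```bash
python3 -m handwheel '[{"delta_pos":[1.8,-2,0],"yaw":0.1},{"delta_pos":[1.8,-2,0],"yaw":0.1},{"delta_pos":[1.8,-2,0],"yaw":0.1},{"delta_pos":[1.8,-2,0],"yaw":0.1},{"delta_pos":[1.8,-2,0],"yaw":0.1},{"delta_pos":[1.8,-2,0],"yaw":0.1},{"delta_pos":[1.8,-2,0],"yaw":0.1},{"delta_pos":[1.8,-2,0],"yaw":0.1},{"delta_pos":[1.8,-2,0],"yaw":0.077},{"delta_pos":[1.8,-2,0],"yaw":0}]'
python3 -m handwheel '[{"delta_pos":[0,0,-2],"yaw":0},{"delta_pos":[0,0,-3],"yaw":0},{"delta_pos":[0,0,-3],"yaw":0},{"delta_pos":[0,0,-2],"yaw":0},{"delta_pos":[0,0,0],"yaw":0},{"delta_pos":[0,0,0],"yaw":0}]'
```

```text
clock: 19.45
eef_pos: [598.3, -51.7, 191.6]
tool_rot: [-3.138, 0.002, 1.619]
force: [0.2, 1.1, -1.7]
width: 58.4
gripper_force: 65.6
clock: 19.95
eef_pos: [597.2, -50.2, 91.9]
tool_rot: [-3.137, 0.002, 1.617]
force: [-0.5, 0.1, -1.0]
width: 58.4
gripper_force: 65.6
```

```bash
python3 -m handwheel '[{"delta_pos":[0.6,0,-1],"yaw":0},{"delta_pos":[0,0,-1],"yaw":0},{"delta_pos":[0,0,-0.6],"yaw":0},{"delta_pos":[0,0,-0.2],"yaw":0},{"delta_pos":[0,0,0],"yaw":0},{"delta_pos":[0,0,0],"yaw":0}]'
python3 -m handwheel '[{"delta_pos":[0,0,-0.2],"yaw":0},{"delta_pos":[0,0,-0.2],"yaw":0},{"delta_pos":[0,0,0],"yaw":0},{"delta_pos":[0,0,0],"yaw":0}]'
```

```text
clock: 20.45
eef_pos: [605.0, -50.5, 66.1]
tool_rot: [3.141, 0.003, 1.618]
force: [0.1, -0.6, -1.0]
width: 58.0
gripper_force: 65.6
clock: 20.78
eef_pos: [604.8, -50.6, 61.9]
tool_rot: [3.141, 0.003, 1.618]
force: [-0.3, 0.6, -1.0]
width: 58.5
gripper_force: 65.6
```

```bash
python3 -m handwheel '[{"delta_pos":[-0.15,0,-0.2],"yaw":0},{"delta_pos":[0,0,-0.1],"yaw":0},{"delta_pos":[0,0,0],"yaw":0},{"delta_pos":[0,0,0],"yaw":0}]'
python3 -m handwheel '[{"delta_pos":[0,0,0],"yaw":0},{"delta_pos":[0,0,0],"yaw":0},{"delta_pos":[0,0,0],"yaw":0},{"delta_pos":[0,0,0.5],"yaw":0},{"delta_pos":[0,0,2.5],"yaw":0},{"delta_pos":[0,0,3],"yaw":0},{"delta_pos":[0,0,0],"yaw":0}]' 1
python3 -m handwheel '[{"delta_pos":[0.08,-1.8,0],"yaw":0},{"delta_pos":[0.08,-1.8,0],"yaw":0},{"delta_pos":[0.08,-1.6,0],"yaw":0},{"delta_pos":[0,0,0],"yaw":0},{"delta_pos":[0,0,0],"yaw":0}]' 0.18
python3 look.py laid2 110
```

```text
clock: 21.12
eef_pos: [603.9, -50.6, 60.5]
tool_rot: [3.14, 0.004, 1.618]
force: [-2.8, -0.8, 10.2]
width: 58.4
gripper_force: 66.7
clock: 21.7
eef_pos: [606.9, -49.6, 123.9]
tool_rot: [3.133, 0.002, 1.618]
force: [1.3, 1.1, 0.6]
width: 85.4
gripper_force: 0.0
clock: 22.12
eef_pos: [605.7, -103.4, 118.6]
tool_rot: [3.142, 0.003, 1.616]
force: [-0.1, 1.5, 0.1]
width: 50.6
gripper_force: 0.0
top 400 stn x 0.6 y 0.4 yaw 1.631 z 69.1 len 62.7 raw y range [-31.1  31.7]
side 107 stn x 2.9 y -166.2 yaw 4.791 z 70.3 len 28.0 raw y range [-180.9 -152.5]
side 133 stn x 4.5 y -133.7 yaw 7.783 z 72.8 len 33.5 raw y range [-147.1 -114.2]
side 561 stn x 2.9 y 2.3 yaw 1.648 z 71.2 len 61.6 raw y range [-28.8  32.5]
```

```bash
python3 -m handwheel '[{"delta_pos":[0,0,-2],"yaw":0},{"delta_pos":[0,0,-2],"yaw":0},{"delta_pos":[0,0,-1.2],"yaw":0},{"delta_pos":[0,0,-0.5],"yaw":0},{"delta_pos":[0,0,0],"yaw":0},{"delta_pos":[0,0,0],"yaw":0}]'
python3 -m handwheel '[{"delta_pos":[-0.05,1,0],"yaw":0},{"delta_pos":[-0.05,1,0],"yaw":0},{"delta_pos":[-0.05,1,0],"yaw":0},{"delta_pos":[-0.05,1,0],"yaw":0},{"delta_pos":[-0.02,0.5,0],"yaw":0},{"delta_pos":[-0.03,0.4,0],"yaw":0},{"delta_pos":[-0.02,0.4,0],"yaw":0},{"delta_pos":[-0.02,0.3,0],"yaw":0},{"delta_pos":[0,0,0],"yaw":0}]'
python3 -m handwheel '[{"delta_pos":[-0.02,0.3,0],"yaw":0},{"delta_pos":[-0.01,0.2,0],"yaw":0},{"delta_pos":[0,0,0],"yaw":0}]'
```

```text
clock: 22.72
eef_pos: [606.1, -101.7, 62.2]
tool_rot: [3.141, 0.002, 1.619]
force: [1.0, -1.1, 0.7]
width: 50.4
gripper_force: 0.0
clock: 23.47
eef_pos: [603.1, -45.8, 62.0]
tool_rot: [3.141, 0.002, 1.618]
force: [0.4, 0.3, 0.3]
width: 50.1
gripper_force: 0.1
clock: 23.72
eef_pos: [602.5, -41.0, 61.8]
tool_rot: [3.141, 0.002, 1.618]
force: [1.0, -1.4, 0.2]
width: 50.4
gripper_force: 0.4
```

Past the point where the first sleeve stopped (-50), so it goes onto the thick pin. I'll push it home.

```bash
python3 -m handwheel '[{"delta_pos":[-0.04,0.7,0],"yaw":0},{"delta_pos":[-0.04,0.8,0],"yaw":0},{"delta_pos":[-0.04,0.8,0],"yaw":0},{"delta_pos":[-0.04,0.8,0],"yaw":0},{"delta_pos":[-0.04,0.8,0],"yaw":0},{"delta_pos":[-0.04,0.8,0],"yaw":0},{"delta_pos":[-0.04,0.8,0],"yaw":0},{"delta_pos":[-0.04,0.8,0],"yaw":0},{"delta_pos":[-0.04,0.8,0],"yaw":0},{"delta_pos":[0,0,0],"yaw":0}]'
python3 -m handwheel '[{"delta_pos":[-0.03,0.5,0],"yaw":0},{"delta_pos":[-0.02,0.5,0],"yaw":0},{"delta_pos":[0,0,0],"yaw":0}]'
```

```text
clock: 24.55
eef_pos: [598.7, 32.6, 62.1]
tool_rot: [3.141, 0.001, 1.621]
force: [-0.4, 0.3, -0.4]
width: 50.5
gripper_force: 0.0
clock: 24.8
eef_pos: [598.3, 40.6, 61.9]
tool_rot: [3.142, 0.002, 1.619]
force: [0.6, 0.2, 0.3]
width: 50.5
gripper_force: 0.1
```

```bash
python3 -m handwheel '[{"delta_pos":[-0.02,0.5,0],"yaw":0},{"delta_pos":[-0.02,0.4,0],"yaw":0},{"delta_pos":[0,0,0],"yaw":0}]'
python3 -m handwheel '[{"delta_pos":[-0.02,0.3,0],"yaw":0},{"delta_pos":[-0.01,0.2,0],"yaw":0},{"delta_pos":[0,0,0],"yaw":0}]'
python3 -m handwheel '[{"delta_pos":[-0.01,0.2,0],"yaw":0},{"delta_pos":[0,0,0],"yaw":0},{"delta_pos":[0,0,0],"yaw":0}]'
```

```text
clock: 25.05
eef_pos: [598.0, 49.8, 61.9]
tool_rot: [3.141, 0.002, 1.619]
force: [0.1, -0.0, -0.1]
width: 50.5
gripper_force: 0.2
clock: 25.3
eef_pos: [597.8, 54.1, 61.9]
tool_rot: [3.141, 0.002, 1.618]
force: [-0.1, -0.1, -0.1]
width: 50.4
gripper_force: 0.2
clock: 25.55
eef_pos: [597.8, 54.6, 61.8]
tool_rot: [3.141, 0.004, 1.617]
force: [0.4, -3.0, 0.5]
width: 50.5
gripper_force: 1.7
```

```bash
python3 -m handwheel '[{"delta_pos":[-0.01,0.2,0],"yaw":0},{"delta_pos":[0,0,0],"yaw":0},{"delta_pos":[0,0,0],"yaw":0}]'
python3 -m handwheel '[{"delta_pos":[0.05,-1,0],"yaw":0},{"delta_pos":[0.05,-1,0],"yaw":0},{"delta_pos":[0.05,-1,1],"yaw":0},{"delta_pos":[0,-1,3],"yaw":0},{"delta_pos":[0,-1,3],"yaw":0},{"delta_pos":[0,-1,3],"yaw":0},{"delta_pos":[0,-1,3],"yaw":0},{"delta_pos":[0,-1,0],"yaw":0},{"delta_pos":[0,0,0],"yaw":0},{"delta_pos":[0,0,0],"yaw":0}]'
python3 look.py end 110
```

```text
clock: 25.8
eef_pos: [597.8, 54.6, 61.7]
tool_rot: [-3.141, 0.007, 1.616]
force: [0.0, -5.6, 1.0]
width: 50.6
gripper_force: 3.4
clock: 26.63
eef_pos: [598.6, -23.3, 191.3]
tool_rot: [-3.141, 0.002, 1.616]
force: [-0.6, 0.6, -1.0]
width: 49.9
gripper_force: 0.0
top 234 stn x -0.2 y -159.1 yaw 1.597 z 69.1 len 40.1 raw y range [-179.2 -139.3]
top 284 stn x 1.0 y 159.0 yaw 1.617 z 69.0 len 40.9 raw y range [138.6 180.1]
top 82 stn x 1.1 y 124.0 yaw 1.692 z 68.9 len 15.4 raw y range [116.2 130.7]
side 144 stn x 2.4 y -167.0 yaw 1.663 z 69.9 len 28.8 raw y range [-181.4 -152.4]
side 210 stn x 2.9 y -131.5 yaw 1.592 z 69.4 len 34.4 raw y range [-147.8 -113.9]
side 320 stn x 3.0 y 146.2 yaw 1.625 z 70.2 len 39.6 raw y range [126.3 166. ]
```

View pics/end_top.png

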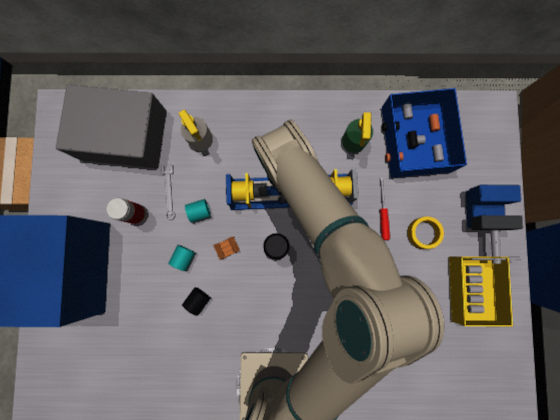

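Both sleeves are home, at (241,189) and (342,185), with their ends at y ≈ ±180. The bystanders haven't moved and the arm is clear.

```bash
python3 -c "
from cell import ctrl
print(ctrl.finish_job())"
```

```text
the job is handed in; nothing more can be done
None
```

The job is handed in at about 27 s of the 69 s allowed (the hand-in gave no verdict): the large-bore sleeve is fully home on the thick pin, and the small-bore one, after stopping at the thick nose, is fully home on the thin pin.

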